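# Hold the spout of the solvent can open for refilling

## Task

I am about to refill the larger of the two steel solvent safety cans: with a fingertip, press its thumb lever down so that the spout cap swings wide open, and finish while still holding it down, open. The can has to stay standing flat where it is, not lifted or tipped, and the smaller can and the other things on the table are to be left alone.

Things in the scene. Friction and masses are not known exactly. Their poses are not given: they have to be found in the camera images.
- big_can: the larger stainless solvent safety can, loose, 0.8 to 1.4 kg: body 120 mm across and 150 mm tall, cone shoulder, spout mouth at 200 mm. Origin: centre of its underside; z up. A bar handle stands 103 mm out from the axis on the -x side, with the lever's thumb plate above it; y is parallel to the lever's pivot
- big_can_mouth (a point): centre of the larger can's spout mouth (44 mm across, facing up), on the can's axis, 200 mm above its underside; the sprung cap on the lever covers it
- big_can_plate (a point): centre of the upper face of the larger can's thumb plate: ridged steel, 34 mm long, 30 mm wide, 3 mm thick, sloping up away from the spout by 0.2 rad when shut. Shut, it is 78.5 mm from the can's axis on its -x side and 225 mm above its underside; the lever's pivot is 32 mm from the axis on that side, 200 mm up. Its frame turns with the lever (like the can's at 0)
- big_can_lever (a joint): rocking lever of the larger can, rad: 0 shut; grows as the thumb plate goes down and the cap on its other end swings up; stop at 0.85, plate 43 mm lower. Sprung shut: 2 to 3 N on the plate starts it, 6 to 9 N holds it near the stop; over 20 N there can tip a light can
- small_can: the smaller stainless solvent safety can, loose, 0.55 kg: body 82 mm across and 105 mm tall, cone shoulder, spout mouth at 155 mm. Origin: centre of its underside; z up. A bar handle stands 84 mm out from the axis on the -x side, with the lever's thumb plate above it; y is parallel to the lever's pivot
- small_can_lever (a joint): rocking lever of the smaller can, rad: same fitting as on the larger can, 0 shut
- brush_tin: bystander: ribbed aluminium tin full of upright brushes, 72 mm across, tin 105 mm tall, brushes to about 240 mm; origin at the middle of its underside
- pot_low: bystander: low open red plastic paint pot, 62 mm across, 55 mm tall; origin at the middle of its underside
- pot_tall: bystander: taller open red plastic paint pot, 72 mm across, 85 mm tall; origin at the middle of its underside
- tin_plain: bystander: open plain aluminium paint tin, 74 mm across, 100 mm tall; origin at the middle of its underside
- white_jar: bystander: closed white plastic jar, 68 mm across, 85 mm tall; origin at the middle of its underside
- glue_bottle: bystander: white plastic glue bottle with a cap, 52 mm across, 150 mm tall; origin at the middle of its underside
- palette_knife: bystander: painter's palette knife, 209 mm long, lying flat; origin at the middle of its underside, x along it
Things that resemble listed ones, but are neither listed nor needed, are in the scene too. What is shaped like the small_can but pink is not meant. Leave any purple look-alike of the big_can alone.

How it is judged:
By the outcome, as a careful person would: the job done as asked, in the order asked, and still so for the second after the job is handed in, while the arm keeps its last pose, push and grip.
It also fails if it takes over 29 s, if anything falls off the work surface, if the arm or the gripper's body presses on something with over 40 N, if the wrist force passes 120 N, or if a joint passes its speed limit or range.

## Robot

A 6-joint arm with a two-finger parallel gripper is mounted at the origin on the work surface. World frame = base frame: x ahead of the robot, y to its left, z up, the work surface at z = 0. Lengths are in m, angles in rad, forces in N, time in s.
With the tool pointing down it reaches from about 0.3 to 0.775 m from the base axis. Payload 14.6 kg.
Tool frame: the origin (TCP) lies on the front face of the gripper's body, between the roots of the fingers; the fingertips stand 97 mm ahead of it and the grasp point (between the pads) lies 78 mm ahead of it (ctrl.grasp_offset is the distance from the TCP to the grasp point, in m); z points along the fingers, y is the line along which they close (so a half turn about z gives the same grasp; the last joint's range is limited). The gripper opens to 94 mm and grips with 3 to 60 N. Pads are 16 mm wide; open, the fingers measure 119 mm over their backs; the gripper's body (75 mm by 177 mm) begins 78 mm behind the grasp point.
Start: joints at [1.148, 0.3, 1.521, -0, 1.321, -0.067], TCP at [0.192, 0.516, 0.303] pointing down, gripper open.
Joint ranges: [-3.03, 3.03], [-0.79, 2.21], [0.23, 2.52], [-1.04, 4.18], [0, 3.07], [-2.55, 2.55]. Speed limits (rad/s): [2.22, 2.22, 2.57, 3.14, 3.14, 3.14].

## Interface

Orientations are given as [roll, pitch, yaw] about the fixed x, y, z axes, in that order (R = Rz(yaw) Ry(pitch) Rx(roll)).
In Python, from cell import ctrl gives the robot as it stands. Calls block until the motion is done:
- ctrl.reach(position, orientation): joint-space move of the TCP to a pose.
- ctrl.movel(position, ori=None, v=0.15, stop_force=None): straight line of the TCP; ori=None keeps the orientation; v is the mean speed in m/s. With stop_force (N) it stops when the force on the tool has changed by that much, and returns True; else False.
- ctrl.goto_joints(angles): joint-space move.
- ctrl.gripper_to(opening, squeeze=None): finger opening in m; squeeze is the grip in N (None keeps the last); returns when the fingers have stopped.
- ctrl.sleep(seconds).
- ctrl.ik(position, orientation): joint angles nearest the present ones, or None.
- ctrl.snapshot(name): name is "side" or "top"; returns a dict with "img" (420x560x3 uint8, blue, green, red), "range_z" (420x560 float32, m along the optical axis (not along the pixel's ray), 0 where there is no reading), "fx", "fy", "cx", "cy" (pixels), "dist_coeffs" ([k1, k2, p1, p2, k3] as OpenCV has them; the pictures are not rectified), "position" and "rotation" of the camera in the world. Camera axes: x right, y down, z forward; pixel columns grow to the right and rows downward; lengths in m; the calibration is good to about 2 mm. A picture is of the moment at which its call begins.
A pose or a line that the arm cannot do raises ctrl.PlanningError and nothing moves.
- ctrl.close_job(): hands the job in; it is judged then, once.
Readings, each from a call of its own:
- ctrl.current_t(): time.
- ctrl.current_joint_pos(): joint angles.
- ctrl.current_qd(): joint speeds.
- ctrl.current_tau(): joint torques, N m.
- ctrl.current_tcp_pos(): TCP position.
- ctrl.current_orientation(): TCP orientation.
- ctrl.current_contact_force(): force on the tool from outside, world axes, zero at the start.
- ctrl.current_torque(): the same for the moment, N m.
- ctrl.current_finger_gap(): finger opening in m.
- ctrl.current_finger_force(): force on a finger pad.
Only numpy, scipy, OpenCV 4.12 (cv2) and the standard library are available. Lean on these libraries where they do the work, as an engineer would, in place of code of your own. Each camera call takes 0.05 s, during which the arm holds its last target. There are 200 camera calls.

## Working session

There is one attempt and no reset: what is moved stays moved. The work goes in short steps, each a Python script; the robot and the scene stay as the last script left them, time stands still between calls to the robot, and variables do not carry over. Pictures are saved under pics/ and viewed, at most 10 in all, crops included, and the job is handed in when it is done.

```bash
mkdir -p pics; ls; cat > h.py <<'E'
import numpy as np, cv2
from cell import ctrl
def snap(n,tag):
    s=ctrl.snapshot(n); cv2.imwrite(f'pics/{tag}.png',s['img']); np.save(f'pics/{tag}.npy',s,allow_pickle=True); return s
def load(tag): return np.load(f'pics/{tag}.npy',allow_pickle=True).item()
def cloud(s):
    h,w=s['range_z'].shape; u,v=np.meshgrid(np.arange(w),np.arange(h))
    K=np.array([[s['fx'],0,s['cx']],[0,s['fy'],s['cy']],[0,0,1.]])
    p=cv2.undistortPoints(np.stack([u,v],-1).reshape(-1,1,2).astype(np.float64),K,np.array(s['dist_coeffs'],float)).reshape(h,w,2)
    z=s['range_z'].astype(float)
    c=np.dstack([p*z[...,None],z])
    P=c@np.array(s['rotation']).T+np.array(s['position']); P[z==0]=np.nan; return P
E
python3 - <<'E'
from h import *
a=snap('top','t0'); b=snap('side','s0')
for s in(a,b): print(s['position'],np.round(s['rotation'],3).tolist(),s['fx'])
cv2.imwrite('pics/both.png',cv2.resize(np.hstack([a['img'],b['img']]),(800,300)))
print(ctrl.current_t())
E
```

```text
pics
[ 0.40305856 -0.00370159  1.23655731] [-3.004, -0.009, -1.566] 417.13717190476274
[-0.0185514   1.09995891  1.4245985 ] [-2.375, -0.019, -2.626] 519.4519642200572
0.1
```

View pics/t0.png

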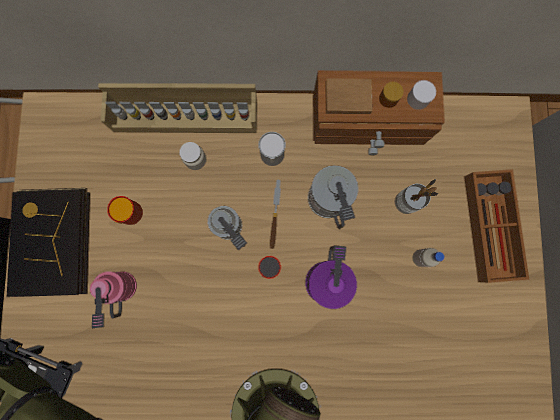

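View pics/s0.png

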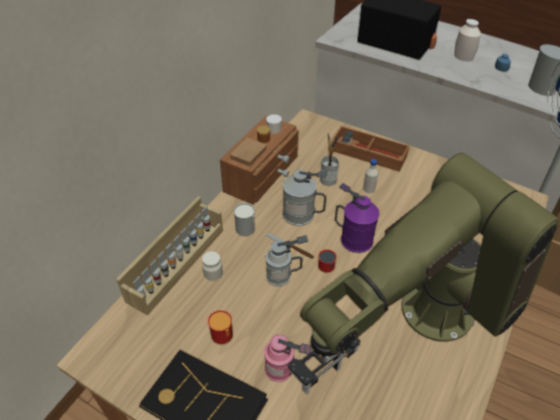

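In the top picture, four things could be taken for the can:
- steel can at (334,190), the larger of the two steel ones
- steel can at (225,222), smaller
- purple can at (332,285), a look-alike
- pink can at (112,288), a look-alike

The target is (334,190). Its plate is near (346,212), and in the side view the can is at (299,198). Camera rotations turn out to be roll, pitch, yaw. Next is a close crop and the measurement.

```bash
python3 - <<'E'
s=open('h.py').read()
s=s.replace("np.array(s['rotation']).T","R.from_euler('xyz',s['rotation']).as_matrix().T").replace("import numpy as np, cv2","import numpy as np, cv2\nfrom scipy.spatial.transform import Rotation as R")
open('h.py','w').write(s)
E
python3 - <<'E'
from h import *
a=load('t0');b=load('s0')
A=cloud(a);B=cloud(b)
print('table',A[350,450],A[150,60],B[300,130])
for n,(c,r) in dict(cap=(338,183),plate=(347,213),small=(222,215)).items(): print(n,A[r,c].round(3))
def crop(i,x,y,w,h,f): return cv2.resize(i[y:y+h,x:x+w],None,fx=f,fy=f,interpolation=cv2.INTER_CUBIC)
cv2.imwrite('pics/crop.png',np.hstack([crop(a['img'],295,150,80,100,5),crop(b['img'],265,155,80,100,5)]))
# points of big can above 0.16 within region
for n,P in(('top',A),('side',B)):
    m=(np.hypot(P[...,0]-A[190,334,0],P[...,1]-A[190,334,1])<0.15)&(P[...,2]>0.205)&(P[...,2]<.28)
    v,u=np.nonzero(m)
    print(n,m.sum()); 
    q=P[m]; 
    for k in range(0,len(q),max(1,len(q)//40)): print(u[k],v[k],q[k].round(3))
E
```

```text
table [ 0.17205246 -0.50719892 -0.00459164] [ 7.60019663e-01  6.63924775e-01 -2.93884797e-04] [0.87831581 0.5064395  0.04393545]
cap [ 0.618 -0.155  0.213]
plate [ 0.54  -0.174  0.227]
small [0.541 0.139 0.166]
top 592
333 175 [ 0.639 -0.143  0.209]
337 176 [ 0.636 -0.153  0.211]
338 177 [ 0.633 -0.156  0.211]
338 178 [ 0.63  -0.155  0.214]
337 179 [ 0.628 -0.153  0.211]
334 180 [ 0.625 -0.145  0.212]
332 181 [ 0.623 -0.14   0.213]
346 181 [ 0.624 -0.176  0.209]
342 182 [ 0.621 -0.166  0.21 ]
338 183 [ 0.618 -0.155  0.213]
334 184 [ 0.616 -0.145  0.211]
332 185 [ 0.613 -0.14   0.211]
346 185 [ 0.613 -0.176  0.21 ]
342 186 [ 0.611 -0.166  0.209]
339 187 [ 0.607 -0.157  0.214]
337 188 [ 0.605 -0.152  0.213]
335 189 [ 0.602 -0.147  0.212]
335 190 [ 0.6   -0.148  0.21 ]
336 191 [ 0.598 -0.15   0.209]
339 192 [ 0.594 -0.157  0.216]
337 194 [ 0.589 -0.152  0.216]
343 195 [ 0.587 -0.167  0.215]
340 197 [ 0.582 -0.159  0.214]
336 199 [ 0.578 -0.15   0.208]
344 200 [ 0.574 -0.169  0.218]
346 202 [ 0.569 -0.174  0.215]
347 204 [ 0.563 -0.176  0.22 ]
346 206 [ 0.558 -0.173  0.22 ]
351 207 [ 0.5
[... 1062 characters left out ...]
589 -0.155  0.215]
312 174 [ 0.57  -0.154  0.224]
317 174 [ 0.556 -0.167  0.221]
322 174 [ 0.539 -0.172  0.225]
294 175 [ 0.631 -0.136  0.206]
299 175 [ 0.611 -0.134  0.216]
304 175 [ 0.599 -0.151  0.209]
309 175 [ 0.579 -0.15   0.218]
314 175 [ 0.564 -0.16   0.218]
319 175 [ 0.546 -0.163  0.224]
324 175 [ 0.531 -0.172  0.223]
296 176 [ 0.621 -0.132  0.208]
302 176 [ 0.602 -0.142  0.21 ]
308 176 [ 0.582 -0.148  0.214]
319 176 [ 0.544 -0.158  0.223]
324 176 [ 0.525 -0.16   0.231]
299 177 [ 0.609 -0.133  0.209]
305 177 [ 0.593 -0.147  0.205]
300 178 [ 0.605 -0.132  0.206]
343 182 [ 0.456 -0.169  0.228]
343 184 [ 0.452 -0.161  0.226]
339 186 [ 0.459 -0.142  0.229]
341 187 [ 0.451 -0.143  0.227]
```

View pics/crop.png

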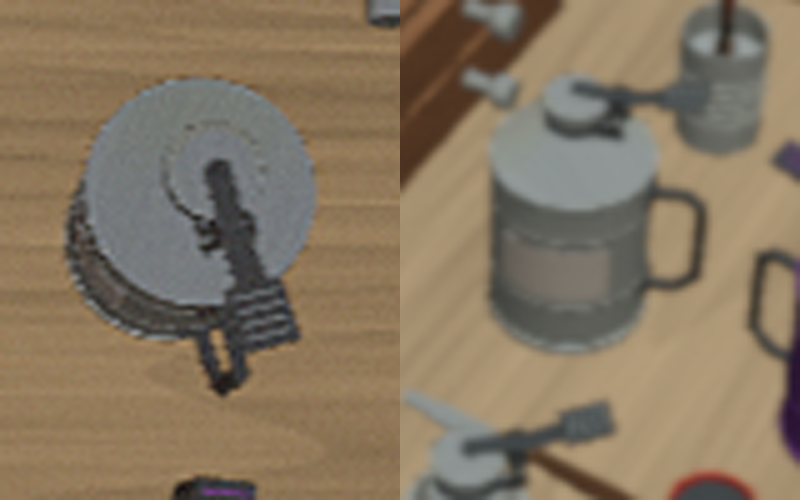

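The crop confirms it: plain steel, larger can, plate at top pixel (347.6,212.4), lever closed. The plate measures (0.541,-0.173,0.226), which is 79 mm from the cap centre (78.5 expected) and at the right height, in both cameras. The can's yaw is about 0.23. I'll approach above the plate with the fingers closed and the finger line parallel to the pivot.

```bash
cat >> h.py <<'E'
AX=np.array([0.6175,-0.155]); PL=np.array([0.541,-0.173])
e=(PL-AX)/np.linalg.norm(PL-AX); E3=np.array([*e,0]); Z=np.array([0,0,1.])
PIV=np.array([*(PL-e*.0465),.200])
def pose(th,gap=0.,sgn=1):
    a=np.arctan2(.025,.0465)-th; r=np.hypot(.025,.0465); t=th-.2
    n=Z*np.cos(t)+E3*np.sin(t)
    y=sgn*np.cross(Z,-E3); x=np.cross(y,-n)
    p=PIV+r*(np.cos(a)*E3+np.sin(a)*Z)+n*(.097+gap)
    return p, R.from_matrix(np.c_[x,y,-n]).as_euler('xyz')
E
python3 - <<'E'
from h import *
print(ctrl.current_tcp_pos(),ctrl.current_orientation())
for s in(1,-1):
    for th,g in((0,.06),(0,0),(.45,0),(.9,0)):
        q=ctrl.ik(*pose(th,g,s)); print(s,th,np.round(pose(th,g,s)[0],3),None if q is None else np.round(q,2))
E
```

```text
[0.19155057 0.51544096 0.3021564 ] [-3.14059239e+00 -6.95915492e-05  2.78575597e+00]
1 0 [ 0.571 -0.166  0.379] [-0.31  0.43  1.17 -0.1   1.71 -2.12]
1 0 [ 0.56  -0.169  0.32 ] [-0.32  0.44  1.3  -0.1   1.57 -2.12]
1 0.45 [ 0.512 -0.18   0.296] [-0.46  0.21  1.66  0.18  1.08 -2.33]
1 0.9 [ 0.478 -0.188  0.253] None
-1 0 [ 0.571 -0.166  0.379] [-0.31  0.43  1.17 -0.1   1.71  1.02]
-1 0 [ 0.56  -0.169  0.32 ] [-0.32  0.44  1.3  -0.1   1.57  1.02]
-1 0.45 [ 0.512 -0.18   0.296] [-0.46  0.21  1.66  0.18  1.08  0.81]
-1 0.9 [ 0.478 -0.188  0.253] [-0.61  0.13  1.95  0.81  0.72  0.19]
```

```bash
sed -i 's/t=th-.2$/t=.65*th-.1/; s/sgn=1/sgn=-1/' h.py
python3 - <<'E'
from h import *
ctrl.gripper_to(0.0,10)
p=np.array(ctrl.current_tcp_pos()); ctrl.movel(p+[0,0,.12],v=.3)
ctrl.reach(*pose(0,.06)); print(ctrl.current_t(),ctrl.current_tcp_pos(),pose(0,.06)[0])
hit=ctrl.movel(*pose(0,-.004),v=.04,stop_force=1.2)
p=ctrl.current_tcp_pos()
print(hit,ctrl.current_t(),np.round(p,4),np.round(pose(0)[0],4),np.round(ctrl.current_contact_force(),2),ctrl.current_finger_gap())
a=snap('top','t1');b=snap('side','s1')
def crop(i,x,y,w,h,f): return cv2.resize(i[y:y+h,x:x+w],None,fx=f,fy=f,interpolation=cv2.INTER_CUBIC)
cv2.imwrite('pics/c1.png',np.hstack([crop(a['img'],285,140,100,120,4),crop(b['img'],255,145,100,120,4)]))
E
```

```text
4.8 [ 0.55644284 -0.1687032   0.38130338] [ 0.55625719 -0.16941007  0.38121565]
True 6.1333 [ 0.5503 -0.1708  0.3216] [ 0.5504 -0.1708  0.3215] [-0.09 -0.71  2.84] 0.00020357985428516882
```

View pics/c1.png

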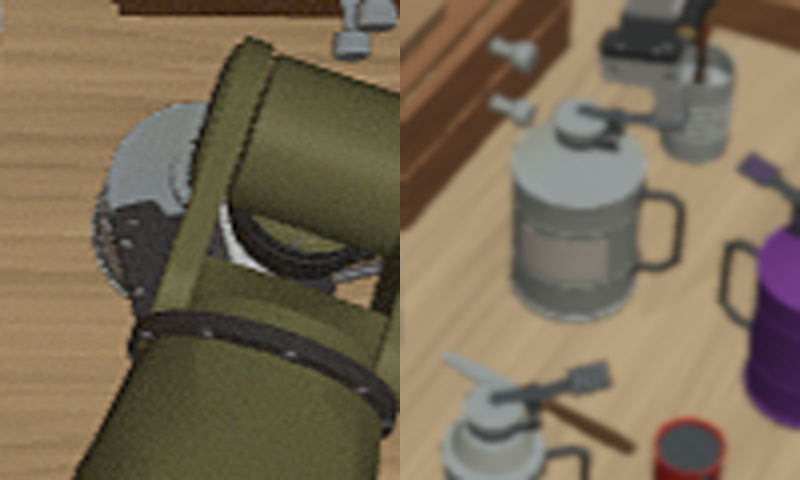

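The fingertip is on the plate (side crop at about (665,110)), touching at exactly the predicted height. Now I'll follow the arc, watching the force.

```bash
python3 - <<'E'
from h import *
for th in (.2,.4,.6,.7,.76,.80,.83,.86):
    F=np.array(ctrl.current_contact_force())
    hit=ctrl.movel(*pose(th),v=.03,stop_force=max(2.,15-F[2]))
    F=np.array(ctrl.current_contact_force())
    print(th,hit,round(ctrl.current_t(),2),np.round(np.array(ctrl.current_tcp_pos())-pose(th)[0],4),F.round(2))
    if hit or F[2]>13: break
a=snap('top','t2');b=snap('side','s2')
cv2.imwrite('pics/c2.png',cv2.resize(b['img'][130:270,240:380],None,fx=4,fy=4,interpolation=cv2.INTER_CUBIC))
E
```

```text
0.2 False 7.02 [0.0001 0.     0.0002] [-0.32 -0.02  2.74]
0.4 False 7.78 [0.0002 0.     0.0003] [ 0.76 -0.04  4.54]
0.6 False 8.53 [ 0.     -0.      0.0002] [-1.28  0.    4.68]
0.7 False 8.97 [-0.     -0.      0.0002] [-3.67 -0.51  3.78]
0.76 False 9.3 [ 0.     -0.      0.0001] [-4.18  0.06  4.06]
0.8 False 9.57 [ 0.     -0.      0.0001] [-4.29 -0.27  3.6 ]
0.83 False 9.82 [-0.     -0.      0.0004] [-6.35 -0.94  6.65]
0.86 False 10.07 [ 0.     -0.0002  0.0014] [-12.94   0.41  17.01]
```

View pics/c2.png

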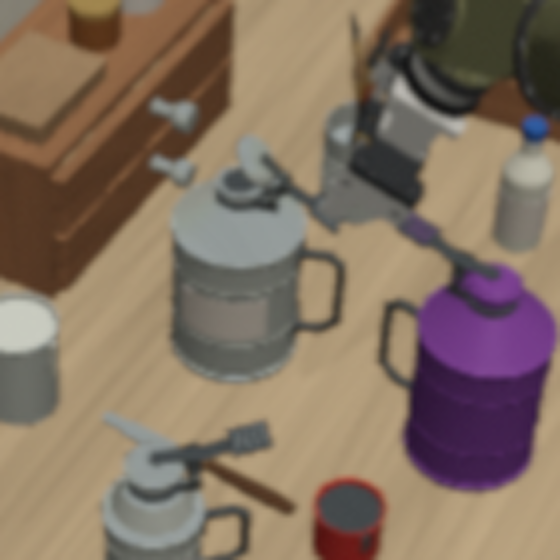

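The cap is wide open at the stop (side crop (250,155)) and the fingertip is still on the plate. The force is about 21 N, more than needed, so I'll ease off slightly and check that the can is upright and unmoved.

```bash
python3 - <<'E'
from h import *
for th in(.85,.843,.837):
    ctrl.movel(*pose(th),v=.02); ctrl.sleep(.2)
    F=np.array(ctrl.current_contact_force()); print(th,F.round(2),round(ctrl.current_t(),2))
    if np.linalg.norm(F)<12: break
ctrl.sleep(.3); b=snap('side','s3'); F=np.array(ctrl.current_contact_force()); print(F.round(2))
i0=load('s0')['img'];g=lambda i:cv2.cvtColor(i,cv2.COLOR_BGR2GRAY).astype(np.float32)
for n,(x,y,w,h) in dict(label=(278,190,40,38),base=(278,205,40,25),small=(260,235,50,50)).items():
    print(n,cv2.phaseCorrelate(g(i0[y:y+h,x:x+w]),g(b['img'][y:y+h,x:x+w])))
P0,P=cloud(load('s0')),cloud(b)
for q in(P0,P): print('shoulder pts',np.nanmedian(q[186:192,288:300].reshape(-1,3),0).round(4),np.nanmedian(q[200:215,290:306].reshape(-1,3),0).round(4))
f=lambda i:cv2.resize(i[145:235,265:355],None,fx=4.4,fy=4.4,interpolation=cv2.INTER_CUBIC)
cv2.imwrite('pics/c3.png',np.hstack([f(i0),f(b['img'])]))
E
```

```text
0.85 [-11.69  -0.3   12.93] 10.62
0.843 [-9.15 -0.88 11.23] 11.07
0.837 [-7.6  -1.03  9.62] 11.52
[-8.93 -1.63  9.08]
label ((-0.0025431511555709108, -0.07403485520201514), 0.9788228294253349)
base ((0.09364340638549962, 0.3434313746029449), 0.9881778373718262)
small ((-0.005103539474209384, 0.02495157477802934), 1.0071975631713868)
shoulder pts [ 0.6173 -0.1123  0.1662] [ 0.5926 -0.0987  0.0949]
shoulder pts [ 0.6178 -0.1117  0.1657] [ 0.5928 -0.0986  0.0961]
```

View pics/c3.png

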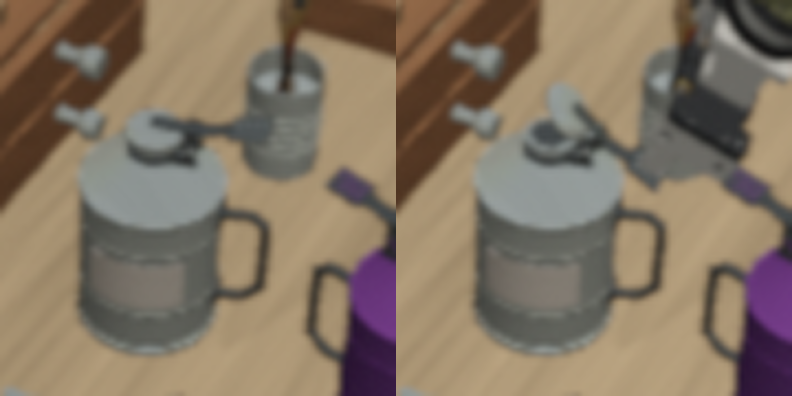

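The can hasn't moved: its body matches the first picture to a fraction of a pixel. The cap is wide open (right half, (565,110)) and held at about 13 N, so I'm handing in.

```bash
python3 -c "
from cell import ctrl
print(ctrl.close_job())"
```

```text
the job is handed in; nothing more can be done
None
```

The larger steel can's thumb lever is held down with the cap wide open, the can has not moved or tipped, and I handed the job in about 12 s into the 29 s limit.

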